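# Snap the hub cap onto the cart wheel's axle stud and hold it down

## Task

Pick the tall hub cap (the mid-sized one of the three steel caps) out of the parts tray, leaving the other fittings in the tray, set it over the upright axle stud of the wheel and press it straight down until it clicks past the spring balls. Keep pressing after the click until the cap squeezes the rubber ring under it well down, and finish like that: the program ends with the hand still pressing the cap down, without letting go. Leave the other things on the bench where they are.

Things in the scene. Friction and masses are not known exactly. Their poses are not given: they have to be found in the camera images.
- cap: the hub cap to fit: plain steel cup standing mouth down, 43 mm outside diameter, 36 mm tall (side vertical up to 30 mm, then a domed top), about 45 g. The tallest piece in the tray; of the three caps the middle one in diameter. Origin at the centre of its open lower rim, z up through the dome. It stands on the tray floor in any one of the six places.
- cap_top (a point): top of the cap's dome, 36 mm above its rim. Inside, the cap is hollow to 30 mm depth, bore 35 mm, with an inturned snap lip at the mouth: lip bore 28 mm, 2.5 mm high.
- tray: open black plastic parts tray fixed to the bench, 202 x 286 mm outside, 40 mm high, walls and floor 4 mm thick; origin under its centre at bench height, x across its short side. It lies left or right of the middle, the wheel on the other side. Six pieces stand in it in 2 rows of 3, on 85 mm centres (give or take 4 mm).
- wheel: small cart wheel lying flat on a 230 mm square plywood board, fixed to the bench: black tyre 200 mm across, top at 48 mm, grey rim 41 mm high; in the middle a grey boss (48 mm across, 52 mm high), on it a black rubber ring and through that the upright steel axle stud. Origin at the centre of the board's underside, z up along the stud.
- seat (a point): centre of the rubber ring's upper face while nothing presses on it, 60 mm above the bench, on the stud's axis; z up. The ring is 41 mm across. Here the cap's rim lands after the click. The stud is 22 mm in diameter and rises 21 mm above this point, its last 5 mm tapering to 12 mm across.
- balls (a point): on the stud's axis, level with its four spring balls, 10 mm above seat. The balls (12 mm) stand out to 33 mm across. The lip meets them with the cap's rim 15 mm above seat; pressing on takes about 15 N; from a rim height of 10 mm down the force reverses: the balls snap out over the lip (the click) and pull the cap down by up to 14 N until 2 mm. Then the lip is free.
- seal (a joint): how far the rubber ring under the cap is squeezed, in m: 0 free, 0.004 fully squeezed (a hard stop). It is springy, about 2.5 N per mm (some 10 N when fully squeezed), and springs back when the push ends.
- small_cap: smaller steel cap of the same kind, mouth down, 30 mm diameter, 26 mm tall; in the tray, not for this wheel. Origin at the centre of its underside.
- wide_cap: wider, flat steel cap, mouth down, 56 mm diameter, 24 mm tall; in the tray, not for this wheel. Origin at the centre of its underside.
- nut: big steel hexagon nut, 30 mm across flats, 16 mm high; in the tray. Origin at the centre of its underside.
- collar: steel ring collar, 40 mm outside, 22 mm bore, 18 mm high; in the tray. Origin at the centre of its underside.
- plug: solid steel flanged plug, flange 34 mm across and 6 mm thick at the bottom, shank 22 mm, 30 mm tall; in the tray. Origin at the centre of its underside.
- tin: grease tin, 60 mm diameter, 80 mm tall, standing at the far side of the bench. Origin at the centre of its underside.
- wrench: open-ended wrench, 180 mm long, lying flat at the far side of the bench; origin at its middle.
- screwdriver: screwdriver about 200 mm long, lying at the far side of the bench; origin at its middle.
There are look-alikes about, which are no part of the job. Leave any green or turquoise look-alike of the cap alone.

How it is judged:
On the way, in this order (a step that is already met when the one before it is completed fails the run):
1. the hub cap is lifted out of the tray in the gripper (its rim more than 55 mm above the tray's underside) (z of cap in the frame of tray above 0.055 m and contact force between the fingers and cap above 1 N), for 0.1 s.
2. the cap has clicked past the balls: upright on the stud, its rim within 1.5 mm of the rubber ring or lower (z of cap in the frame of seat below 0.0015 m and horizontal distance between cap and seat below 0.004 m and angle between the z axis of cap and the z axis of seat, either way round below 0.12 rad), for 0.1 s.
At the end, for the whole second after the job is handed in: the cap sits over the stud (within 4 mm of its axis, within 0.12 rad of upright), clicked past the balls, and the fingers are pressing it (over 2 N on the cap) so that it bears on the wheel with over 2 N and the rubber ring stays squeezed by more than 1 mm of its 4 mm, all through the last second (all of step 2 and value of joint seal above 0.001 m and contact force between cap and wheel above 2 N and contact force between the fingers and cap above 2 N); the arm keeps its last pose, push and grip.
It fails at once if another fitting is lifted out of the tray (z of any of small_cap, wide_cap, nut, collar, plug in the frame of tray above 0.04 m).
It fails at once if a fitting leaves the tray sideways (horizontal distance between any of small_cap, wide_cap, nut, collar, plug and tray above 0.18 m).
It fails at once if something else on the bench is moved by more than 30 mm (distance of any of tin, wrench, screwdriver from where it was at the start of the episode above 0.03 m).
It also fails if it takes over 38 s, if anything falls off the work surface, if the arm or the gripper's body presses on something with over 40 N, if the wrist force passes 120 N, or if a joint passes its speed limit or range.

## Robot

A 7-joint arm with a two-finger parallel gripper is mounted at the origin on the work surface. World frame = base frame: x ahead of the robot, y to its left, z up, the work surface at z = 0. Lengths are in m, angles in rad, forces in N, time in s.
With the tool pointing down it reaches from about 0.425 to 1.025 m from the base axis. Payload 3.6 kg.
Tool frame: the origin (TCP) lies on the centre line of the jaws, within the pads' length; the fingertips stand 19 mm ahead of it and the grasp point (between the pads) is the TCP (env.finger_overhang is the distance from the TCP to the fingertips, in m); z points along the fingers, y is the line along which they close (so a half turn about z gives the same grasp; the last joint's range is limited). The gripper opens to 85 mm and grips with 20 to 120 N. Pads are 22 mm wide; open, the fingers measure 114 mm over their backs; the gripper's body (76 mm by 85 mm) begins 54 mm behind the grasp point. The pads swing forward as they close: fully open they stand 13 mm farther back than shut.
Start: joints at [1.254, 0.591, 0.048, 1.609, -0.033, 0.943, -0.034], TCP at [0.161, -0.707, 0.25] pointing down, gripper open.
Joint ranges: [-2.69, 2.69], [-0.47, 2.24], [-1.27, 1.36], [0.19, 2.51], [-1.53, 4.68], [0.08, 2.07], [-3.09, 3.09]. Speed limits (rad/s): [2.57, 2.57, 3.14, 3.14, 3.14, 3.14, 3.14].

## Interface

Orientations are given as a rotation vector (axis times angle).
In Python, from cell import env, jaws, telemetry, optics, workorder, nets gives the robot as it stands. Calls block until the motion is done:
- env.movep(position, orientation): joint-space move of the TCP to a pose.
- env.move_linear(position, feed=0.15, ori=None, threshold=None): straight line of the TCP; ori=None keeps the orientation; feed is the mean speed in m/s. With threshold (N) it stops when the force on the tool has changed by that much, and returns True; else False.
- env.goto_joints(angles): joint-space move.
- jaws.set_gripper(opening): opening from 0.0 (shut) to 1.0 (fully open); the grip force is fixed at half the most; returns when the fingers have stopped.
- env.hold(seconds).
- env.ik(position, orientation): joint angles nearest the present ones, or None.
- telemetry.get_obs(): the state.
- optics.capture(name): name is "side" or "top" or "wrist"; returns a dict with "pixels" (400x640x3 uint8, red, green, blue), "fx", "fy", "cx", "cy" (pixels), "k1" (the pictures are not rectified: a ray, as slopes to the right and down, at radius r is drawn at 1 + k1 r^2 times it, then the intrinsics apply), "rvec" (rotation vector, rad) and "tvec" (3), from world to camera coordinates, as OpenCV has them; the wrist camera has in their place "T_tool_cam" (4x4, takes a point from camera to tool coordinates, whose origin is the TCP and whose axes are the flange's). Camera axes: x right, y down, z forward; pixel columns grow to the right and rows downward; lengths in m; the calibration is good to about 2 mm. A picture is of the moment at which its call begins: read the wrist's pose just before it. There is no depth.
A pose or a line that the arm cannot do raises env.IKError and nothing moves.
- workorder.close_job(): hands the job in; it is judged then, once.
Trained networks look in a picture, given as the dict that the camera call returned (one of the last four; its "shot" number tells which), for a name from the list of things; names that differ only in an ending like _2 or _b are one class to them, and where a whole thing is asked for, a point or a joint stands for the part that bears it (a point fixed in the world has none). Each returns a list of dicts, best first, with "score" (0 to 1); they miss things now and then, are a little off and sometimes report something else, mostly with a low value. They report only what shows in the picture. A call takes as long as a camera call. They do not tell look-alikes from the thing itself.
- nets.search_frame(target, picture): "bbox" ([left, top, right, bottom] as shares, 0 to 1, of the picture: columns of its width, rows of its height, round what is visible of it).
The state is a dict: "time_s": time; "joints": joint angles; "joint_vel": joint speeds; "tau": joint torques, N m; "eef_pos": TCP position; "tool_rot": TCP orientation; "force": force on the tool from outside, world axes, zero at the start; "ft_torque": the same for the moment, N m; "finger_gap": opening from 0.0 (shut) to 1.0 (fully open); "grip_force": force on a finger pad.
Only numpy, scipy, OpenCV 4.12 (cv2) and the standard library are available. Lean on these libraries where they do the work, as an engineer would, in place of code of your own. Each camera call takes 0.05 s, during which the arm holds its last target. There are 200 camera calls.

## Working session

There is one attempt and no reset: what is moved stays moved. The work goes in short steps, each a Python script; the robot and the scene stay as the last script left them, time stands still between calls to the robot, and variables do not carry over. Pictures are saved under pics/ and viewed, at most 10 in all, crops included, and the job is handed in when it is done.

```bash
ls; mkdir -p pics; cat > h.py <<'E'
import numpy as np, cv2
from cell import env, jaws, telemetry, optics, workorder, nets
from scipy.spatial.transform import Rotation as R
def cam(p, T=None):
    """returns R_wc, centre in world"""
    if 'rvec' in p:
        Rm=cv2.Rodrigues(np.array(p['rvec'],float))[0]; return Rm.T, -Rm.T@np.array(p['tvec'],float).ravel()
    W=T@np.array(p['T_tool_cam']); return W[:3,:3],W[:3,3]
def tool():
    o=telemetry.get_obs(); T=np.eye(4); T[:3,:3]=R.from_rotvec(o['tool_rot']).as_matrix(); T[:3,3]=o['eef_pos']; return T
def K(p): return np.array([[p['fx'],0,p['cx']],[0,p['fy'],p['cy']],[0,0,1.]])
def pix2w(p,uv,z,T=None):
    Rw,c=cam(p,T)
    s=cv2.undistortPoints(np.array([[uv]],float),K(p),np.array([p['k1'],0,0,0,0.]))[0,0]
    d=Rw@np.array([s[0],s[1],1]); return c+d*(z-c[2])/d[2]
def w2pix(p,X,T=None):
    Rw,c=cam(p,T); X=np.atleast_2d(X)
    Xc=(X-c)@Rw
    return cv2.projectPoints(Xc,np.zeros(3),np.zeros(3),K(p),np.array([p['k1'],0,0,0,0.]))[0][:,0]
def box(b): return np.array(b)*[640,400,640,400]
def save(n,im): cv2.imwrite(n,cv2.cvtColor(im,cv2.COLOR_RGB2BGR))
E
python3 - <<'E'
from h import *
for n in ("top","side"):
    p=optics.capture(n); save(f"pics/{n}.png",p['pixels']); print(n,cam(p)[1].round(3))
    for t in ("cap","small_cap","wide_cap","tray","wheel","tin"):
        for d in nets.search_frame(t,p)[:3]: print(t,round(d['score'],2),box(d['bbox']).round(1))
print(telemetry.get_obs()['time_s'])
E
```

```text
pics
top [ 0.348 -0.029  1.21 ]
cap 0.74 [233.2 279.9 254.6 298.2]
cap 0.68 [202.4 263.7 226.4 284. ]
cap 0.51 [210.7 207.7 232.8 225.9]
small_cap 0.55 [176.5 178.  195.  195.8]
wide_cap 0.9 [179.7 212.4 201.2 237.7]
tray 0.64 [158.8 151.5 287.7 249.7]
wheel 0.86 [361.5 167.3 462.  261.7]
tin 0.58 [280.7  95.2 308.7 130.1]
side [0.511 0.568 0.778]
cap 0.92 [318.7 310.7 345.2 341.2]
cap 0.89 [391.7 324.3 419.  357.1]
cap 0.73 [410.3 291.5 438.9 322. ]
small_cap 0.75 [276.8 367.2 292.  387.1]
small_cap 0.74 [284.9 123.6 383.8 195.6]
wide_cap 0.75 [319.9 355.  352.9 387.8]
wide_cap 0.71 [286.1 122.7 388.5 195.4]
tray 0.82 [246.2 249.7 376.6 398.3]
wheel 0.76 [286.4 120.8 387.2 194.8]
tin 0.72 [195.3 205.7 230.  253.6]
0.7
```

View pics/top.png

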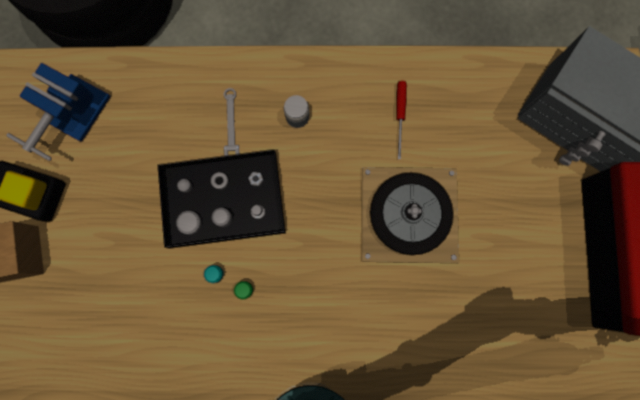

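View pics/side.png

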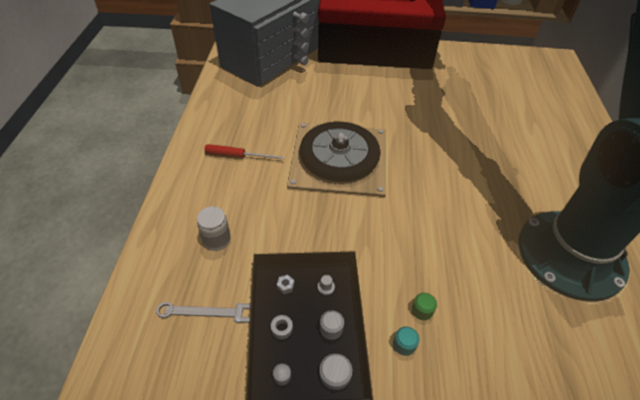

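Candidates for "cap": the steel piece at top (221,217)/side (332,325), and the turquoise (213,273) and green (243,289) ones outside the tray (look-alikes, leave alone). In the tray, the piece at (188,222) is wider and flatter (wide_cap), and (183,185) is the small cap. The piece at (221,217) fits: tall, steel, mid-sized. I'll confirm it with the wrist camera from above.

```bash
python3 - <<'E'
from h import *
p=optics.capture("top"); s=optics.capture("side")
def tri(a,b):
    A=[];B=[]
    M=np.zeros((3,3));v=np.zeros(3)
    for q,uv in ((p,a),(s,b)):
        c=cam(q)[1]; d=pix2w(q,uv,0)-c; d/=np.linalg.norm(d); P=np.eye(3)-np.outer(d,d); M+=P; v+=P@c
    return np.linalg.solve(M,v)
print("cap mid",tri((221.7,216.8),(332,324)).round(3), pix2w(p,(221.7,216.8),.025).round(3))
print("stud",tri((414,211),(341,136)).round(3), pix2w(p,(414,211.5),.08).round(3))
for c in ((159,163),(277,151),(286,232),(166,247)): print(pix2w(p,c,.04).round(3))
for c in ((362,167),(460,167),(460,263),(361,262)): print(pix2w(p,c,.012).round(3))
o=telemetry.get_obs(); print(o['tool_rot'], tool()[:3,:3].round(2)); w=optics.capture("wrist"); print(w['T_tool_cam'])
c=cv2.resize(p['pixels'][145:255,150:295],None,fx=4,fy=4,interpolation=cv2.INTER_CUBIC)
d=cv2.resize(s['pixels'][250:400,240:430],None,fx=3,fy=3,interpolation=cv2.INTER_CUBIC)
save("pics/crop.png",d)
t=pix2w(p,(221.7,216.8),.025)
for yaw in (0,.08,1.57,-1.57):
    r=(R.from_euler('z',yaw)*R.from_euler('x',np.pi)).as_rotvec()
    print(yaw,env.ik([t[0],t[1],.25],r),env.ik([t[0],t[1],.03],r))
E
```

```text
cap mid [0.5   0.214 0.02 ] [0.501 0.213 0.025]
stud [ 0.509 -0.236  0.075] [ 0.506 -0.235  0.08 ]
[0.629 0.365 0.04 ]
[0.658 0.081 0.04 ]
[0.463 0.058 0.04 ]
[0.428 0.339 0.04 ]
[ 0.625 -0.124  0.012]
[ 0.625 -0.363  0.012]
[ 0.393 -0.353  0.012]
[ 0.395 -0.119  0.012]
[ 3.12184932e+00  3.50825107e-01 -3.32228508e-05] [[ 0.98  0.22 -0.  ]
 [ 0.22 -0.98 -0.  ]
 [-0.    0.   -1.  ]]
[[ 7.39794468e-05 -9.60202753e-01 -2.79303899e-01  7.12950883e-02]
 [ 9.99999968e-01  1.38369362e-04 -2.10821252e-04  4.33068464e-04]
 [ 2.41078249e-04 -2.79303875e-01  9.60202733e-01 -1.23012060e-01]
 [ 0.00000000e+00  0.00000000e+00  0.00000000e+00  1.00000000e+00]]
0 [-0.04880879  0.41598099 -0.57340501  1.99952006  0.3072763   0.81069617
 -2.36841561] [-0.5028852   0.7170937   0.02544445  2.13627114 -0.05873026  0.28885902
 -1.99819949]
0.08 [-0.0436252   0.41730374 -0.58054395  1.9993122   0.31136972  0.81190607
 -2.29253293] [-0.49756993  0.71686145  0.01808968  2.1360369  -0.04171175  0.28901298
 -1.93474466]
1.57 [ 0.2831999   0.57900053 -1.08794379  1.98731902  0.63145362  0.96309583
 -1.12441171] [-0.44536727  0.7159577  -0.05400846  2.1337298   0.1222871   0.29470449
 -0.60399232]
-1.57 [-1.12124877  0.50393423  0.89502612  2.04292765 -0.53032766  0.84029175
 -3.05962332] [-0.68359162  0.74142599  0.27882989  2.14417671 -0.60752506  0.33166469
 -3.03477894]
```

View pics/crop.png

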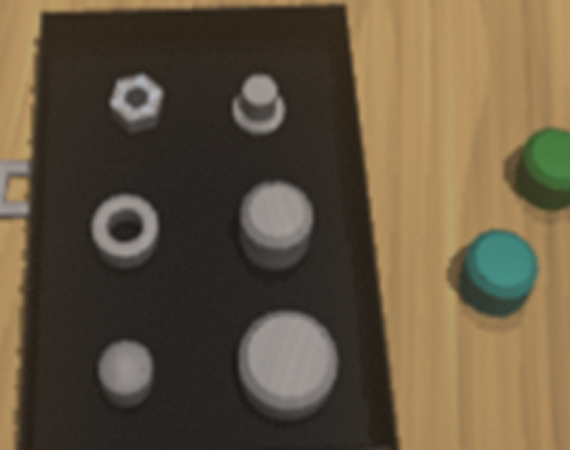

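Crop: the tall mid-sized steel cap at crop (275,225) sits between the plug (260,103) and the wide flat cap (287,360). The turquoise and green ones are outside the tray. Target confirmed. I'll hover over it and refine with the wrist camera.

```bash
cat >> h.py <<'E'
def rv(yaw): return (R.from_euler('z',yaw)*R.from_euler('x',np.pi)).as_rotvec()
YAW=0.885
E
python3 - <<'E'
from h import *
jaws.set_gripper(0.75)
env.movep([.5,.2135,.18],rv(YAW))
T=tool(); w=optics.capture("wrist"); print(T[:3,3].round(4),telemetry.get_obs()['time_s'],telemetry.get_obs()['finger_gap'])
im=w['pixels'].copy()
for z,rad in ((.004,.0215),(.034,.0215)):
    a=np.linspace(0,2*np.pi,60); X=np.c_[.5+rad*np.cos(a),.2135+rad*np.sin(a),0*a+z]
    cv2.polylines(im,[w2pix(w,X,T).round().astype(int)],True,(255,0,0),1)
for d in nets.search_frame("cap",w): print(round(d['score'],2),box(d['bbox']).round(1))
save("pics/w1.png",im)
for yaw in (0,.885,-.785):
    for z in (.2,.079): print(yaw,env.ik([.507,-.235,z],rv(yaw)))
E
```

```text
[0.5005 0.2127 0.1799] 4.675 0.7448347981066452
0.76 [289.7 160.  342.2 217.4]
0.6 [226.1 324.5 240.  352.3]
0 [ 0.56936364  0.46351608 -0.28988721  2.01968562  0.2033005   0.68539153
 -1.42043426]
0 [ 0.53113323  0.64911307 -0.24644399  2.08504751  0.34900718  0.44586059
 -1.55467866]
0.885 [ 0.73963358  0.49596291 -0.5239047   2.01235554  0.36712288  0.7251684
 -0.69652958]
0.885 [ 0.64865603  0.67073816 -0.41129886  2.07979106  0.54877597  0.49653536
 -0.85965022]
-0.785 [ 0.41218424  0.45104938 -0.07912378  2.02663556  0.05580275  0.66589247
 -2.05874969]
-0.785 [ 0.44232834  0.64103015 -0.12346788  2.08905546  0.18108852  0.42128444
 -2.17816094]
```

View pics/w1.png

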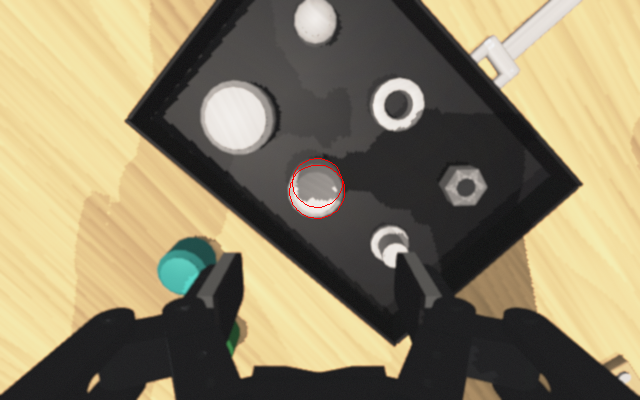

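The red outline (cap model at the measured pose) matches the steel cap at (316,188). The fingers (left pad 225,285, right pad 415,285) will come down between its neighbours. I'll grasp and lift it.

```bash
python3 - <<'E'
from h import *
T=tool(); w=optics.capture("wrist")
b=[box(d['bbox']) for d in nets.search_frame("cap",w) if 280<box(d['bbox'])[0]<300][0]
a=np.linspace(0,2*np.pi,60)
def mb(c):
    X=np.vstack([np.c_[c[0]+.0215*np.cos(a),c[1]+.0215*np.sin(a),0*a+z] for z in (.004,.034)]); q=w2pix(w,X,T)
    return np.r_[q.min(0),q.max(0)]
from scipy.optimize import least_squares
c=least_squares(lambda c:mb(c)-b,[.5,.2135]).x
print(c.round(4),mb(c).round(1),b.round(1))
assert np.hypot(*(c-[.5,.2135]))<.006
env.move_linear([c[0],c[1],.07],feed=.1,ori=rv(YAW))
hit=env.move_linear([c[0],c[1],.026],feed=.05,threshold=8); o=telemetry.get_obs(); print(hit,o['eef_pos'],o['force'])
if not hit:
    jaws.set_gripper(0); o=telemetry.get_obs(); print(o['finger_gap'],o['grip_force'],o['eef_pos'])
    env.move_linear([c[0],c[1],.18],feed=.12); o=telemetry.get_obs(); print(o['finger_gap'],o['grip_force'],o['eef_pos'],o['force'],o['time_s'])
    T=tool(); w=optics.capture("wrist"); save("pics/w2.png",w['pixels'])
E
```

```text
[0.4974 0.214 ] [286.6 159.8 341.6 219.5] [286.5 161.5 341.6 217.8]
False [0.49752953 0.21411639 0.02616478] [-0.24887122 -0.06845877  0.12609193]
0.49274573841105423 60.668239388251095 [0.49761894 0.21407035 0.02672315]
0.4891266854391209 60.636270057693764 [0.49689521 0.21370723 0.17926543] [ 0.05775388 -0.645232   -0.9464348 ] 8.8667
```

View pics/w2.png

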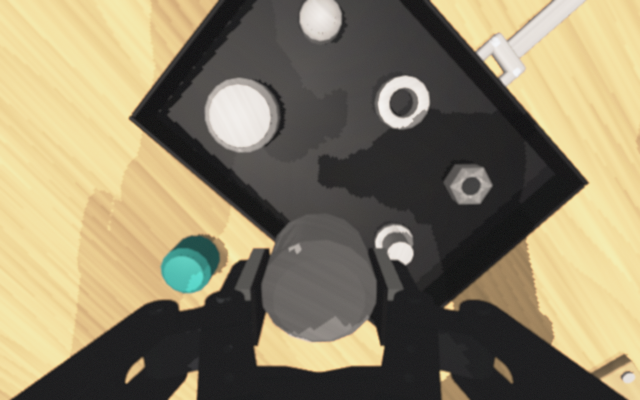

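The cap is held between the pads (centre about (318,280)), and the other five fittings are still in the tray. Next I'll move beside the stud and measure it with the wrist camera.

```bash
python3 - <<'E'
from h import *
T=tool(); w=optics.capture("wrist")
for d in nets.search_frame("cap",w)[:2]: print(round(d['score'],2),box(d['bbox']).round(1))
print(w['fx'],w['fy'])
a=np.linspace(0,2*np.pi,60); t=T.copy()
for dx in (-.004,-.002,0,.002,.004):
    q=lambda r,h:w2pix(w,(np.c_[dx+r*np.cos(a),r*np.sin(a),0*a+.022-h,a*0+1]@T.T)[:,:3],T)
    print(dx,[(q(r,h)[:,1].min().round(1),q(r,h)[:,1].max().round(1),np.ptp(q(r,h)[:,0]).round(1)) for r,h in ((.0215,0),(.0215,.030),(.0175,.034))])
env.movep([.482,-.266,.2],rv(YAW))
T=tool(); w=optics.capture("wrist"); print(T[:3,3].round(4)); np.save("T3.npy",T); save("pics/w3raw.png",w['pixels'])
im=w['pixels'].copy()
S=np.array([.507,-.2355])
for z,r in ((.081,.006),(.060,.0205),(.052,.024),(.048,.1)):
    X=np.c_[S[0]+r*np.cos(a),S[1]+r*np.sin(a),0*a+z]; cv2.polylines(im,[w2pix(w,X,T).round().astype(int)],True,(255,0,0),1)
save("pics/w3.png",im); o=telemetry.get_obs();print(o['finger_gap'],o['grip_force'],o['time_s'],o['force'])
E
```

```text
0.91 [157.5 235.9 218.9 294.1]
0.84 [261.6 215.3 377.3 343.7]
356.31846903612717 356.31846903612717
-0.004 [(np.float64(226.2), np.float64(312.7), np.float64(95.6)), (np.float64(255.7), np.float64(357.5), np.float64(116.5)), (np.float64(271.3), np.float64(356.1), np.float64(97.6))]
-0.002 [(np.float64(221.8), np.float64(309.0), np.float64(95.9)), (np.float64(250.5), np.float64(353.2), np.float64(117.0)), (np.float64(266.0), np.float64(351.6), np.float64(98.1))]
0 [(np.float64(217.4), np.float64(305.2), np.float64(96.3)), (np.float64(245.2), np.float64(348.9), np.float64(117.5)), (np.float64(260.7), np.float64(347.1), np.float64(98.5))]
0.002 [(np.float64(213.0), np.float64(301.4), np.float64(96.6)), (np.float64(239.9), np.float64(344.5), np.float64(118.0)), (np.float64(255.3), np.float64(342.5), np.float64(99.0))]
0.004 [(np.float64(208.5), np.float64(297.6), np.float64(96.9)), (np.float64(234.5), np.float64(340.0), np.float64(118.6)), (np.float64(249.9), np.float64(337.9), np.float64(99.4))]
[ 0.4828 -0.2644  0.2001]
0.49627275321552655 60.64459468027053 10.8167 [ 0.17718814 -0.36044958 -0.00432645]
```

View pics/w3.png

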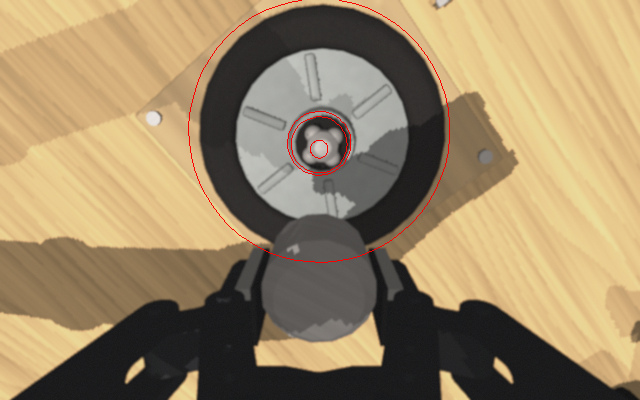

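The wheel's stud tip is at about (320,147), close to the model at (319,149). I'll enlarge it for the exact offset.

```bash
python3 - <<'E'
import cv2
im=cv2.imread("pics/w3raw.png")[100:185,275:370]
cv2.imwrite("pics/c3.png",cv2.resize(im,None,fx=7,fy=7,interpolation=cv2.INTER_CUBIC))
E
```

```text
(no output)
```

View pics/c3.png

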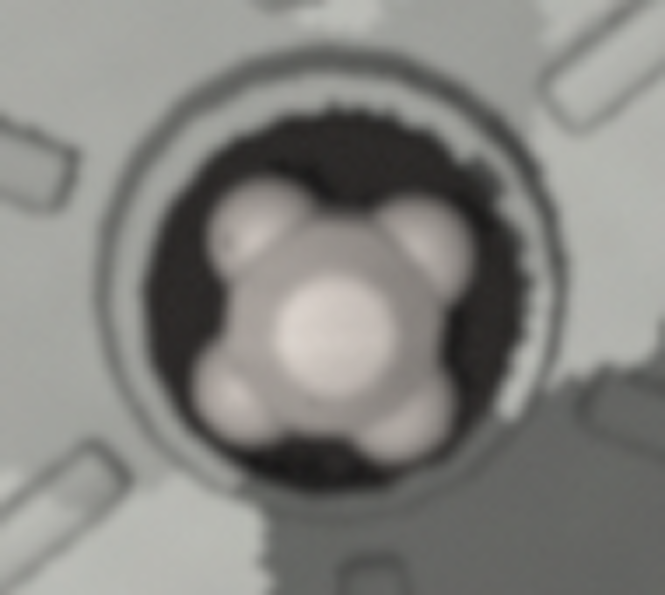

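The tip circle is at (322.4,147.4) and the ring centre at (322.7,142.4). I'll convert both to positions, align the cap and descend.

```bash
python3 - <<'E'
from h import *
T=np.load("T3.npy"); w=optics.capture("wrist")
a=pix2w(w,(322.3,147.3),.081,T); b=pix2w(w,(322.6,142.4),.060,T); print(a.round(4),b.round(4))
S=(a+b)[:2]/2
assert np.hypot(*(a-b)[:2])<.003 and np.hypot(*(S-[.507,-.2355]))<.006
c=S-.0015*np.array([np.cos(YAW),np.sin(YAW)]); np.save("c.npy",c); print(c.round(4))
env.move_linear([*c,.2],feed=.1,ori=rv(YAW))
env.move_linear([*c,.115],feed=.1)
hit=env.move_linear([*c,.0995],feed=.04,threshold=8)
env.hold(.2)
o=telemetry.get_obs(); print(hit,o['eef_pos'],o['force'],o['ft_torque'],o['time_s'],o['finger_gap'])
w=optics.capture("wrist"); save("pics/w4.png",w['pixels'])
s=optics.capture("side"); save("pics/s4.png",cv2.resize(s['pixels'][70:220,250:430],None,fx=4,fy=4,interpolation=cv2.INTER_CUBIC))
E
```

```text
[ 0.5096 -0.2362  0.081 ] [ 0.5104 -0.2359  0.06  ]
[ 0.509  -0.2372]
False [ 0.50920224 -0.23722439  0.09965421] [0.23620752 0.16102911 0.32894212] [ 0.04771335 -0.02689186  0.04412305] 13.1417 0.4921696843673018
```

View pics/s4.png

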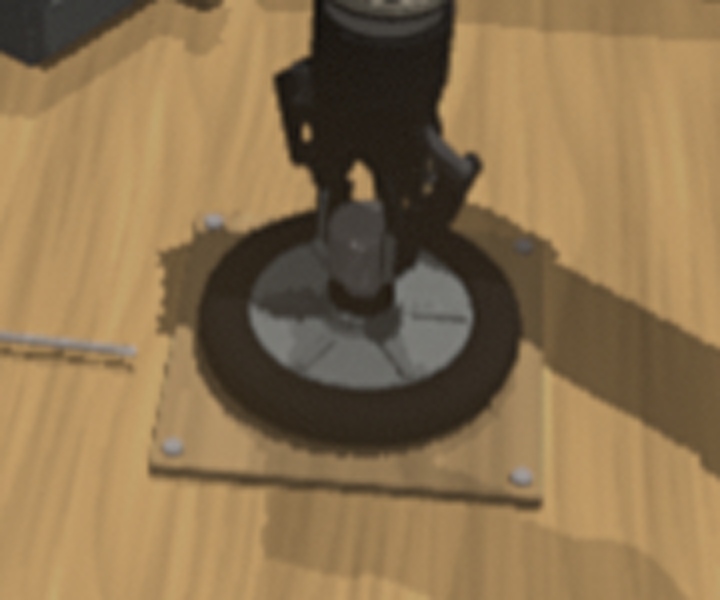

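The cap (crop 360,240) is over the stud, centred above the boss, with no contact force. I'll press it down in steps.

```bash
python3 - <<'E'
from h import *
c=np.load("c.npy")
for z in (.097,.095,.093,.091,.089,.087,.085,.083,.081,.0795):
    env.move_linear([*c,z],feed=.03)
    o=telemetry.get_obs(); print(z,o['eef_pos'].round(4),np.round(o['force'],1),np.round(o['ft_torque'],2),round(o['finger_gap'],3),round(o['time_s'],2))
    if o['force'][2]>50: break
E
```

```text
0.097 [ 0.5094 -0.2374  0.0974] [0.7 0.5 3.8] [0.   0.09 0.02] 0.49 13.49
0.095 [ 0.5095 -0.2373  0.0964] [-2.6  0.8 11.6] [ 0.11  0.51 -0.03] 0.492 13.74
0.093 [ 0.5094 -0.2375  0.0946] [-2.6  0.1 12.5] [0.14 0.66 0.02] 0.488 13.99
0.091 [ 0.5088 -0.2376  0.0914] [-1.6  0.1  4.5] [-0.18  0.22  0.04] 0.492 14.24
0.089 [ 0.5078 -0.2372  0.0871] [  1.8  -1.4 -13.6] [-0.25 -0.35  0.03] 0.489 14.49
0.087 [ 0.5084 -0.2371  0.0864] [-0.6 -0.3 -8. ] [-0.1   0.04  0.  ] 0.49 14.74
0.085 [ 0.5093 -0.237   0.0854] [-0.8 -0.4 -1.5] [ 0.05  0.2  -0.05] 0.49 14.99
0.083 [ 0.5093 -0.2372  0.0832] [-0.7 -0.2 -1.4] [0.04 0.17 0.02] 0.488 15.24
0.081 [ 0.5093 -0.2373  0.0813] [-2.2  0.2  3.1] [ 0.04  0.23 -0.01] 0.49 15.49
0.0795 [ 0.5094 -0.2373  0.08  ] [-1.6  1.1  6. ] [ 0.1   0.35 -0.04] 0.488 15.74
```

The click shows in the forces: they reverse at about z=0.089, and the ring then starts resisting at about 0.082. I'll squeeze a little further, check it's steady and hand in.

```bash
python3 - <<'E'
from h import *
c=np.load("c.npy")
env.move_linear([*c,.0782],feed=.02); env.hold(1.0)
o=telemetry.get_obs(); print(o['eef_pos'].round(4),np.round(o['force'],1),o['grip_force'],o['finger_gap'],o['time_s'])
if 5<o['force'][2]<30: print(workorder.close_job())
E
```

```text
[ 0.5094 -0.2372  0.0791] [-3.1  1.2  7.8] 64.93067785828316 0.48881841463003367 16.9917
the job is handed in; nothing more can be done
None
```

The hub cap is on the stud and clicked past the spring balls. I handed the job in at about 17 s with the hand still pressing down at about 8 N, which by the ring's stiffness squeezes it roughly 3 mm; the judge's verdict was not reported back.

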